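Move a cemented half-sole to the spray stand with the spatula

TASK

Without touching the cemented half-sole with the gripper, slide the spatula under it on the plain rack, lift it clear and lay it gently, centred and square, on the two ribs of the spray stand. Draw the spatula out, lay it flat on the bench, and leave it there; with the sole in place, press the spray can's cap right down and let it spring back. Leave everything else on the bench where it is.

Things in the scene. Friction and masses are not known exactly. Their poses are not given: they have to be found in the camera images.
- spatula: Loose spatula, 190 g, lying flat: steel blade 120 mm long (y -60 to +60, free end at -y), 56 wide (x), 3 thick; a 22 mm wide tang runs on to y = +87, where a thin upright neck rises to the dark wooden handle, a bar 20 mm wide (x), y +85 to +180, z 44 to 66 mm. Origin: centre of the blade's underside; z up.
- spatula_grip (a point): Good place to grip the spatula from above, closing across its x: inside the handle, 115 mm behind the blade's centre (its y = +115) and 55 mm above the blade's underside.
- sole: Flat, stiff reddish-brown leatherboard half-sole (front of a shoe sole), loose, 50 to 100 g: 104 mm wide (x), 120 mm long (y -60 to +60), 6 mm thick, round end at -y, straight end at +y. Origin: centre of its underside, z up. It starts across the two ribs of the rack, underside 32 mm above the bench.
- rack: Plain wooden rack, fixed: base plate 116 (x) x 130 (y) x 6 mm with two ribs, each 20 mm wide and 130 mm long, along y at x = -48 and +48, tops 32 mm above the bench. The channel between them (x -38 to +38, z 6 to 32 mm) is open at both ends; slide the blade in from +y towards -y. Origin: centre, at bench level.
- stand: Wooden spray stand, fixed: base and ribs as the rack's (ribs y -65 to +65, tops at 32 mm, channel x -38 to +38, z 6 to 32 mm), but the base runs on to y = -140 and carries a spray can, 57 mm across, at y = -100: the blade can enter only from +y. Origin: centre between the ribs, at bench level. Rack and stand may swap places, near and far.
- cap_top (a point): Centre of the top of the spray can's white round cap (34 mm across), 154 mm above the bench when up; the can is fixed.
- cap (a joint): Travel of the sprung spray cap in metres: 0 up, 0.007 fully down (about 5 N). A press counts from 0.0045; it returns by itself.
- glue_bottle: Bystander: square white glue bottle, 85 mm wide, 227 mm high with its blue cone; origin centre of its underside.
- hammer: Bystander: hammer lying on the bench near the robot, about 250 mm long.
- wax_block: Bystander: small dark block of edge wax, 30 x 50 x 22 mm high, lying on the bench to the left of the rack and the stand, between their lanes; origin centre of its underside.
- cement_tin: Bystander: round tin, 84 mm across, 85 mm high; origin centre of its underside.
- thread_spool: Bystander: spool of thread standing upright, 60 mm across, 68 mm high; origin centre of its underside.

How it is judged:
By the outcome, as a careful person would: the job done as asked, in the order asked, and still so for the second after the job is handed in, with the robot touching nothing.
It also fails if it takes over 64 s, if anything falls off the work surface, if the arm or the gripper's body presses on something with over 40 N, if the wrist force passes 120 N, or if a joint passes its speed limit or range.

ROBOT

A 6-joint arm with a two-finger parallel gripper is mounted at the origin on the work surface. World frame = base frame: x ahead of the robot, y to its left, z up, the work surface at z = 0. Lengths are in m, angles in rad, forces in N, time in s.
With the tool pointing down it reaches from about 0.325 to 0.925 m from the base axis. Payload 3.1 kg.
Tool frame: the origin (TCP) lies midway between the tips of the shut fingers; the grasp point (between the pads) lies manip.pinch_z behind it (manip.pinch_z is the distance from the TCP to the grasp point, in m); z points along the fingers, y is the line along which they close (so a half turn about z gives the same grasp; the last joint's range is limited). The gripper opens to 85 mm and grips with 20 to 120 N. Pads are 22 mm wide; open, the fingers measure 114 mm over their backs; the gripper's body (76 mm by 85 mm) begins 54 mm behind the grasp point. The pads swing forward as they close: fully open they stand 13 mm farther back than shut.
Start: joints at [1.032, 0.217, 1.613, -0, 1.311, -0.112], TCP at [0.259, 0.569, 0.231] pointing down, gripper open.
Joint ranges: [-2.75, 2.75], [-0.78, 2.1], [0.31, 2.55], [-1.13, 4.27], [0.13, 2.63], [-2.58, 2.58]. Speed limits (rad/s): [2.79, 2.79, 3.14, 3.14, 3.14, 3.14].

INTERFACE

Orientations are given as a 3x3 rotation matrix whose columns are the frame's x, y, z axes.
In Python, from workcell import manip gives the robot as it stands. Calls block until the motion is done:
- manip.movep(position, orientation): joint-space move of the TCP to a pose.
- manip.movel(position, attitude=None, speed=0.15, max_force=None): straight line of the TCP; attitude=None keeps the orientation; speed is the mean speed in m/s. With max_force (N) it stops when the force on the tool has changed by that much, and returns True; else False.
- manip.goto_joints(angles): joint-space move.
- manip.command_gripper(opening, force=None): finger opening in m; force is the grip in N (None keeps the last); returns when the fingers have stopped.
- manip.dwell(seconds).
- manip.ik(position, orientation): joint angles nearest the present ones, or None.
- manip.capture(name): name is "scene" or "top" or "wrist"; returns a dict with "image" (480x640x3 uint8, red, green, blue), "fx", "fy", "cx", "cy" (pixels), "rvec" (rotation vector, rad) and "tvec" (3), from world to camera coordinates, as OpenCV has them; the wrist camera has in their place "mount" (4x4, takes a point from camera to tool coordinates, whose origin is the TCP and whose axes are the flange's). Camera axes: x right, y down, z forward; pixel columns grow to the right and rows downward; lengths in m; the calibration is good to about 2 mm. A picture is of the moment at which its call begins: read the wrist's pose just before it. There is no depth.
A pose or a line that the arm cannot do raises manip.PlanningError and nothing moves.
- manip.finish_job(): hands the job in; it is judged then, once.
Readings, each from a call of its own:
- manip.current_clock(): time.
- manip.current_joints(): joint angles.
- manip.current_qd(): joint speeds.
- manip.current_joint_efforts(): joint torques, N m.
- manip.current_tool_pos(): TCP position.
- manip.current_tcp_rot(): TCP orientation.
- manip.current_ft_force(): force on the tool from outside, world axes, zero at the start.
- manip.current_ft_torque(): the same for the moment, N m.
- manip.current_grip_width(): finger opening in m.
- manip.current_gripper_force(): force on a finger pad.
Only numpy, scipy, OpenCV 4.12 (cv2) and the standard library are available. Lean on these libraries where they do the work, as an engineer would, in place of code of your own. Each camera call takes 0.05 s, during which the arm holds its last target. There are 200 camera calls.

## Working session

There is one attempt and no reset: what is moved stays moved. The work goes in short steps, each a Python script; the robot and the scene stay as the last script left them, time stands still between calls to the robot, and variables do not carry over. Pictures are saved under pics/ and viewed, at most 10 in all, crops included, and the job is handed in when it is done.

```bash
mkdir -p pics; python3 - <<'E'
from workcell import manip
import cv2,numpy as np
for n in("top","scene"):
    c=manip.capture(n); cv2.imwrite(f"pics/{n}0.png",c["image"][:,:,::-1])
    np.savez(f"{n}.npz",**{k:v for k,v in c.items()})
    print(n,c["fx"],c["cx"],c["cy"],c["rvec"],c["tvec"])
print(manip.pinch_z,manip.current_clock(),manip.current_tcp_rot())
E
```

```text
top 526.0564291622455 322.87446782979214 241.74422414958192 [ 2.12715256 -2.14828193  0.11424552] [-0.00863191  0.54090326  1.14291004]
scene 476.74246847920665 314.65427784240103 238.80043176640137 [ 1.30787589  1.98396132 -1.08523356] [ 0.22517375 -0.15464954  1.40565578]
0.0187 0.1 [[-9.10307946e-01  4.13930152e-01 -1.12808419e-03]
 [ 4.13931625e-01  9.10305948e-01 -1.92118214e-03]
 [ 2.31666537e-04 -2.21581709e-03 -9.99997518e-01]]
```

View pics/top0.png

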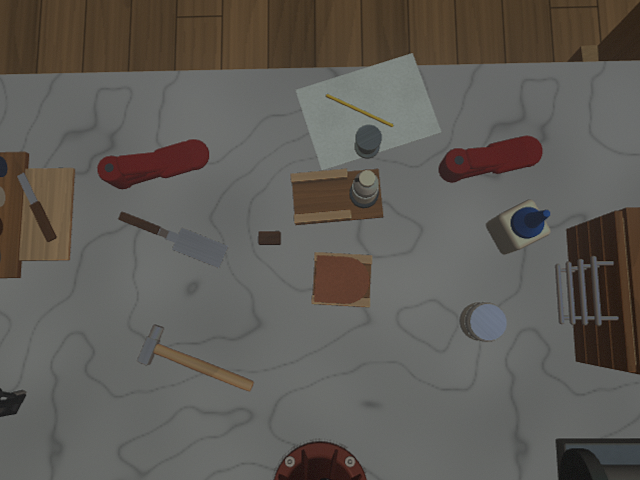

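View pics/scene0.png

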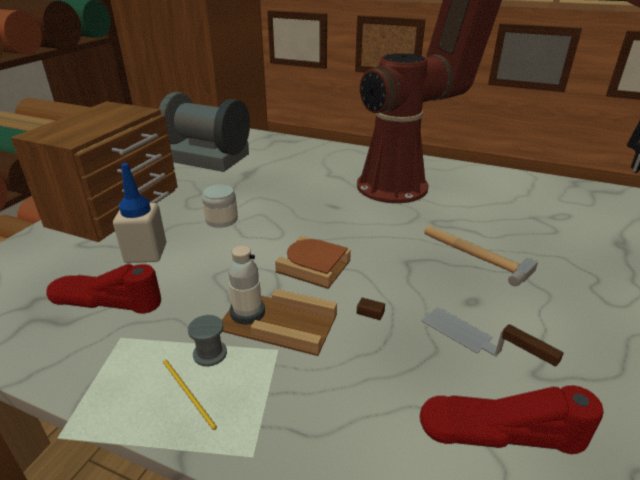

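Top view: spatula at (115–228, 212–265), rack with sole at (312–371, 253–307), stand at (291–383, 168–224), wax block at (269,238), all opening to image left (+y). Now I'll enlarge.

```bash
python3 - <<'E'
import cv2
im=cv2.imread("pics/top0.png")
cv2.imwrite("pics/a.png",cv2.resize(im[160:315,280:395],None,fx=5,fy=5,interpolation=cv2.INTER_CUBIC)[:,:])
a=cv2.resize(im[160:310,285:390],None,fx=4,fy=4,interpolation=cv2.INTER_CUBIC); cv2.imwrite("pics/a.png",a)
b=cv2.resize(im[200:275,110:240],None,fx=6,fy=6,interpolation=cv2.INTER_CUBIC); cv2.imwrite("pics/b.png",b)
E
```

```text
(no output)
```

View pics/a.png

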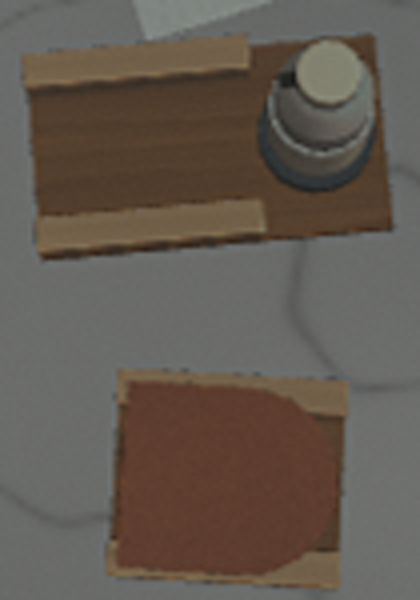

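View pics/b.png

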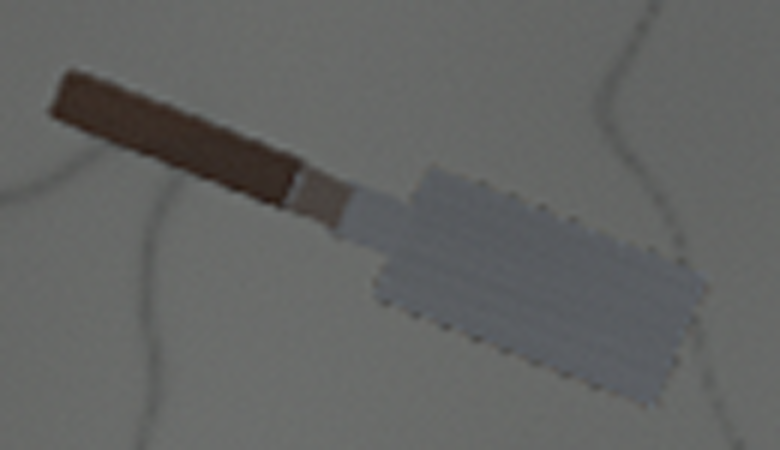

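Crop a: the stand's ribs run (23,57)–(248,37) and (40,250)–(266,232), and the cap is at (329,72). The rack corners are (119,370), (347,381), (340,587) and (107,574), and the sole's straight end runs (126,380)–(115,568). Crop b: blade corners are (432,167), (374,295), (654,405) and (709,287); the handle runs from (61,92) to (293,185).

```bash
cat > h.py <<'E'
import numpy as np,cv2
def ray(c,uv,z):
    R=cv2.Rodrigues(np.array(c["rvec"]))[0];t=np.array(c["tvec"]).ravel();o=-R.T@t
    out=[]
    for u,v in uv:
        d=R.T@np.array([(u-c["cx"])/c["fx"],(v-c["cy"])/c["fy"],1]);out.append(o+d*(z-o[2])/d[2])
    return np.array(out)
def fit(local,world):
    "2D rigid: origin, yaw, rms"
    l=np.array(local,float);w=np.array(world)[:,:2];lc=l.mean(0);wc=w.mean(0)
    a=l-lc;b=w-wc;th=np.arctan2((a[:,0]*b[:,1]-a[:,1]*b[:,0]).sum(),(a*b).sum())
    R=np.array([[np.cos(th),-np.sin(th)],[np.sin(th),np.cos(th)]]);o=wc-R@lc
    return o,th,np.abs(l@R.T+o-w).max()
E
python3 - <<'E'
from h import *
c=dict(np.load("top.npz"));
A=lambda p:[(285+(x+.5)/4-.5,160+(y+.5)/4-.5) for x,y in p]
B=lambda p:[(110+(x+.5)/6-.5,200+(y+.5)/6-.5) for x,y in p]
R=cv2.Rodrigues(c["rvec"])[0];print("cam",-R.T@c["tvec"].ravel())
k=.058
print("stand",fit([(k,.065),(k,-.065),(-k,-.065),(-k,.065)],ray(c,A([(23,57),(248,37),(266,232),(40,250)]),.032)))
print("rack",fit([(k,.065),(k,-.065),(-k,-.065),(-k,.065)],ray(c,A([(119,370),(347,381),(340,587),(107,574)]),.032)))
s=ray(c,A([(126,380),(115,568),(340,475)]),.038);print("sole",s,fit([(.052,.06),(-.052,.06),(0,-.06)],s))
print("cap",ray(c,A([(329,72)]),.154))
print("blade",fit([(.028,.06),(-.028,.06),(-.028,-.06),(.028,-.06)],ray(c,B([(432,167),(374,295),(654,405),(709,287)]),.003)))
print("handle",fit([(.01,.18),(-.01,.18),(-.01,.085),(.01,.085)],ray(c,B([(70,70),(52,115),(285,207),(302,162)]),.066)))
print("wax",ray(c,[(259,232),(281,244)],.022))
E
```

```text
cam [ 0.38126309 -0.04709102  1.2047054 ]
stand (array([ 0.64787645, -0.00960764]), np.float64(0.07547058391433326), np.float64(0.001899963716488151))
rack (array([ 0.45728342, -0.05499011]), np.float64(-0.06057275176416268), np.float64(0.0012272949057466342))
sole [[ 0.5117492   0.00128534  0.038     ]
 [ 0.40751359  0.00799913  0.038     ]
 [ 0.45757169 -0.11684583  0.038     ]] (array([ 0.45826633, -0.05584227]), np.float64(-0.03393133362518287), np.float64(0.0021118483441950123))
cap [[ 0.6560486  -0.10839003  0.154     ]]
blade (array([0.53505048, 0.27241575]), np.float64(-0.40059504276936575), np.float64(0.00342258012270652))
handle (array([0.53502536, 0.27002971]), np.float64(-0.3820214348237759), np.float64(0.0010420574814608008))
wax [[0.56697601 0.13220161 0.022     ]
 [0.53873506 0.08173581 0.022     ]]
```

```bash
cat >> h.py <<'E'
from workcell import manip
PZ=manip.pinch_z
STAND=(np.array([.6479,-.0096]),.0755); RACK=(np.array([.4573,-.0550]),-.0606); SPAT=(np.array([.535,.2715]),-.388)
SGN=1
def rot(th,s=None):
    "tool z down, tool y along s * (cos th, sin th)"
    s=SGN if s is None else s
    y=s*np.array([np.cos(th),np.sin(th),0]);z=np.array([0,0,-1.]);return np.column_stack([np.cross(y,z),y,z])
def R2(th): return np.array([[np.cos(th),-np.sin(th)],[np.sin(th),np.cos(th)]])
def pose(fr,x,y,z,dth=0,s=None,gy=.115):
    "TCP pose that puts the blade's centre at local (x,y) of frame fr with underside at z"
    o,th=fr;p=o+R2(th)@[x,y]+R2(th+dth)@[0,gy]
    return np.array([p[0],p[1],z+.055-PZ]),rot(th+dth,s)
E
python3 - <<'E'
from h import *
for s in(1,-1):
  for n,f,y,z in(("sp",SPAT,0,0),("sp^",SPAT,0,.15),("r pre",RACK,.15,.015),("r",RACK,0,.015),("r^",RACK,0,.09),("s^",STAND,.06,.09),("s",STAND,0,.015),("sout",STAND,.15,.015)):
    q=manip.ik(*pose(f,0,y,z,s=s)); print(s,n,None if q is None else np.round(q,2))
E
```

```text
1 sp [ 0.48  0.56  1.55 -0.    1.03  0.87]
1 sp^ [ 0.48  0.39  1.48 -0.    1.27  0.87]
1 r pre [ 0.28  0.23  1.98 -0.    0.93  0.34]
1 r [-0.02  0.13  2.1  -0.    0.91  0.04]
1 r^ [-0.02  0.    2.06 -0.    1.08  0.04]
1 s^ [ 0.15  0.38  1.61 -0.    1.15  0.07]
1 s [ 0.05  0.46  1.66 -0.    1.02 -0.02]
1 sout [ 0.28  0.51  1.59 -0.    1.04  0.21]
-1 sp [ 0.48  0.56  1.55 -0.    1.03 -2.28]
-1 sp^ [ 0.48  0.39  1.48 -0.    1.27 -2.28]
-1 r pre None
-1 r None
-1 r^ None
-1 s^ None
-1 s None
-1 sout None
```

```bash
python3 - <<'E'
from h import *
p,R=pose(SPAT,0,0,.10); manip.command_gripper(.065); manip.movep(p,R)
p,R=pose(SPAT,0,0,0.0); manip.movel(p,R,speed=.12,max_force=15)
print(manip.current_tool_pos()-p)
manip.command_gripper(0,force=90); print(manip.current_grip_width(),manip.current_ft_force())
p,R=pose(SPAT,0,0,.09); manip.movel(p,R,speed=.12); print(manip.current_ft_force(),manip.current_ft_torque())
p,R=pose(RACK,0,.17,.09); manip.movel(p,R,speed=.2)
p,R=pose(RACK,0,.17,.016); manip.movel(p,R,speed=.12)
print(manip.current_tool_pos()-p,manip.current_clock())
t=manip.capture("top");np.savez("top1.npz",**t);s=manip.capture("scene");np.savez("scene1.npz",**s)
i=cv2.resize(t["image"][225:325,190:390],None,fx=4,fy=4,interpolation=cv2.INTER_CUBIC)
cv2.imwrite("pics/c.png",i[:,:,::-1])
j=cv2.resize(s["image"][190:390,220:420],None,fx=3,fy=3,interpolation=cv2.INTER_CUBIC); cv2.imwrite("pics/d.png",j[:,:,::-1])
E
```

```text
[0.00087134 0.00052761 0.00109985]
0.018932438323775332 [-0.53710819  0.49100561  3.99897301]
[-0.07056497 -0.38246061 -2.4431565 ] [ 0.12893107 -0.01399999 -0.0105227 ]
[0.00073254 0.00035278 0.00045285] 6.0667
```

View pics/c.png

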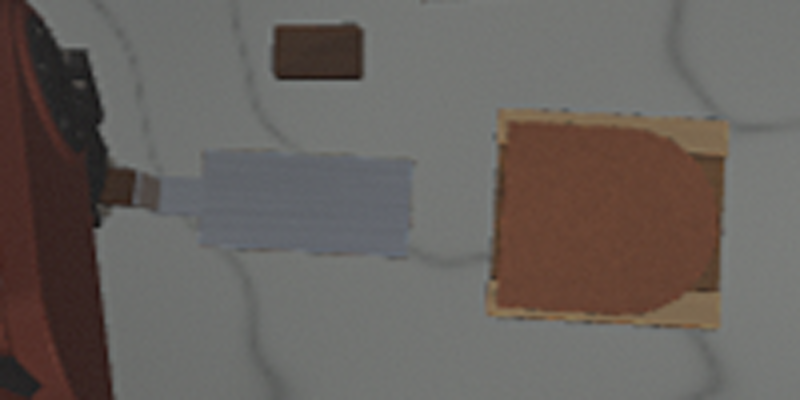

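View pics/d.png

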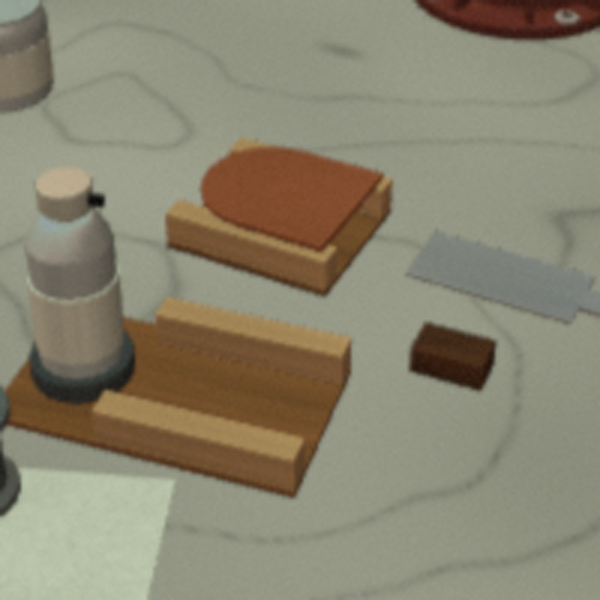

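Crop c: blade corners are (203,149), (413,160), (409,257) and (200,246), lined up with the rack channel. The scene crop shows the same corners at (573,321), (408,274), (435,231) and (595,272). I'll triangulate to check for droop.

```bash
python3 - <<'E'
from h import *
c=dict(np.load("top1.npz"));s=dict(np.load("scene1.npz"))
A=lambda p:[(190+(x+.5)/4-.5,225+(y+.5)/4-.5) for x,y in p]
D=lambda p:[(220+(x+.5)/3-.5,190+(y+.5)/3-.5) for x,y in p]
def P(c): return np.array([[c["fx"],0,c["cx"]],[0,c["fy"],c["cy"]],[0,0,1.]])@np.c_[cv2.Rodrigues(c["rvec"])[0],c["tvec"].ravel()]
tri=lambda a,b:(lambda X:(X[:3]/X[3]).T)(cv2.triangulatePoints(P(c),P(s),np.array(a,float).T,np.array(b,float).T))
bl=[(203,149),(413,160),(409,257),(200,246)]
print(tri(A(bl),D([(573,321),(408,274),(435,231),(595,272)])))
rk=[(500,109),(719,328),(488,314)]
print("rack z",tri(A(rk),D([(335,257),(240,141),(391,182)])))
print("blade",fit([(.028,.06),(.028,-.06),(-.028,-.06),(-.028,.06)],ray(c,A(bl),.019)))
print("want",RACK[0]+R2(RACK[1])@[0,.17],RACK[1])
k=.058
r=fit([(k,.065),(k,-.065),(-k,-.065),(-k,.065)],ray(c,A([(500,109),(728,122),(719,328),(488,314)]),.032));print("rack",r)
so=ray(c,A([(509,121),(497,303),(722,213)]),.038);print("sole",fit([(.052,.06),(-.052,.06),(0,-.06)],so),np.arctan2(*(so[0]-so[1])[[1,0]]))
E
```

```text
[[0.49877803 0.17643053 0.01869027]
 [0.49114691 0.05730788 0.01660433]
 [0.43633645 0.05926042 0.01741716]
 [0.44352548 0.17755779 0.0206541 ]]
rack z [[ 0.51663663  0.00913027  0.03512799]
 [ 0.39521126 -0.11461121  0.02771478]
 [ 0.40393068  0.01384957  0.02821029]]
blade (array([0.4679898 , 0.11557858]), np.float64(-0.056449145465604596), np.float64(0.0014972231617754184))
want [0.4675957  0.11468794] -0.0606
rack (array([ 0.45714397, -0.05526632]), np.float64(-0.06643791788798438), np.float64(0.0012723160835131225))
sole (array([ 0.45930355, -0.0571465 ]), np.float64(-0.03619005043121008), np.float64(0.002271332684726901)) -0.07187651869665306
```

```bash
python3 - <<'E'
from h import *
F=(np.array([.4583,-.056]),-.0635)
p,R=pose(F,0,.165,.016);manip.movel(p,R,speed=.05)
p,R=pose(F,0,0,.016);print(manip.movel(p,R,speed=.1,max_force=8),manip.current_tool_pos()-p,manip.current_ft_force())
p,R=pose(F,0,0,.026);manip.movel(p,R,speed=.04)
p,R=pose(F,0,0,.036);manip.movel(p,R,speed=.02)
p,R=pose(F,0,0,.09);manip.movel(p,R,speed=.06)
print(manip.current_ft_force(),manip.current_ft_torque(),manip.current_clock())
t=manip.capture("top");np.savez("top2.npz",**t);s=manip.capture("scene");np.savez("scene2.npz",**s)
a=cv2.resize(t["image"][230:330,240:400],None,fx=5,fy=5,interpolation=cv2.INTER_CUBIC)
cv2.imwrite("pics/e.png",a[:,:,::-1])
j=cv2.resize(s["image"][170:350,220:420],None,fx=4,fy=4,interpolation=cv2.INTER_CUBIC)[:600]; cv2.imwrite("pics/f.png",j[:,:,::-1])
E
```

```text
False [ 4.75104469e-05  4.14272476e-04 -1.42099587e-05] [-0.99977338  0.37877418 -2.46982181]
[ 0.25059213  0.33393873 -1.87529872] [ 0.17063199 -0.00657079 -0.00869506] 10.3417
```

View pics/e.png

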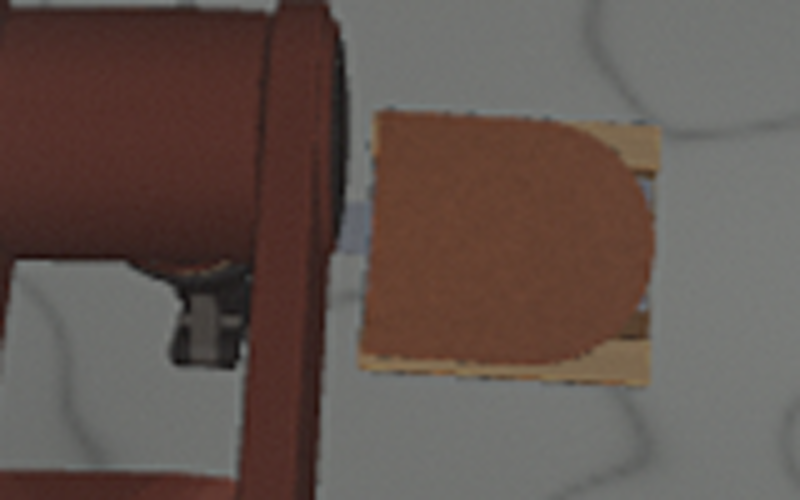

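View pics/f.png

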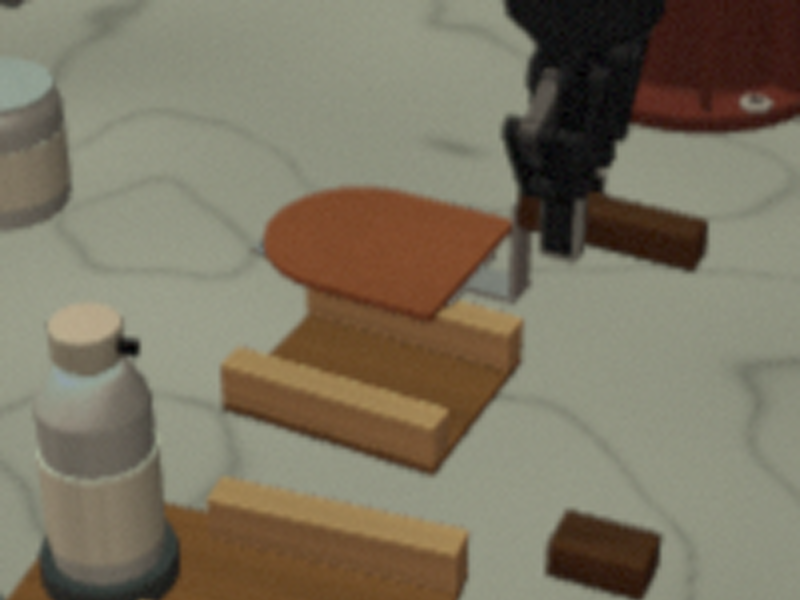

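```bash
python3 - <<'E'
from h import *
c=dict(np.load("top2.npz"))
A=lambda p:[(240+(x+.5)/5-.5,230+(y+.5)/5-.5) for x,y in p]
so=ray(c,A([(376,110),(362,355),(655,240)]),.099)
yaw=np.arctan2(*(so[0]-so[1])[[1,0]]);print(so,yaw,fit([(.052,.06),(-.052,.06),(0,-.06)],so))
E
```

```text
[[ 0.51140215  0.00152455  0.099     ]
 [ 0.40829634  0.00798582  0.099     ]
 [ 0.45518652 -0.11527116  0.099     ]] -0.06258457842688639 (array([ 0.45734843, -0.05523118]), np.float64(-0.0473464508162325), np.float64(0.0008231476329317172))
```

```bash
python3 - <<'E'
from h import *
F=(np.array([.4583,-.056]),-.0635)
p,R=pose(F,0,.07,.09);manip.movel(p,R,speed=.08)
p,R=pose(STAND,0,.06,.09);manip.movel(p,R,speed=.1)
p,R=pose(STAND,0,0,.075);manip.movel(p,R,speed=.07)
p,R=pose(STAND,0,0,.04);manip.movel(p,R,speed=.05)
manip.dwell(.2)
t=manip.capture("top");np.savez("top3.npz",**t)
print(manip.current_clock(),manip.current_tool_pos()-p)
a=cv2.resize(t["image"][155:235,270:400],None,fx=6,fy=6,interpolation=cv2.INTER_CUBIC)
cv2.imwrite("pics/g.png",a[:,:,::-1])
E
```

```text
15.4333 [3.82635160e-04 2.77931419e-05 5.41635551e-04]
```

View pics/g.png

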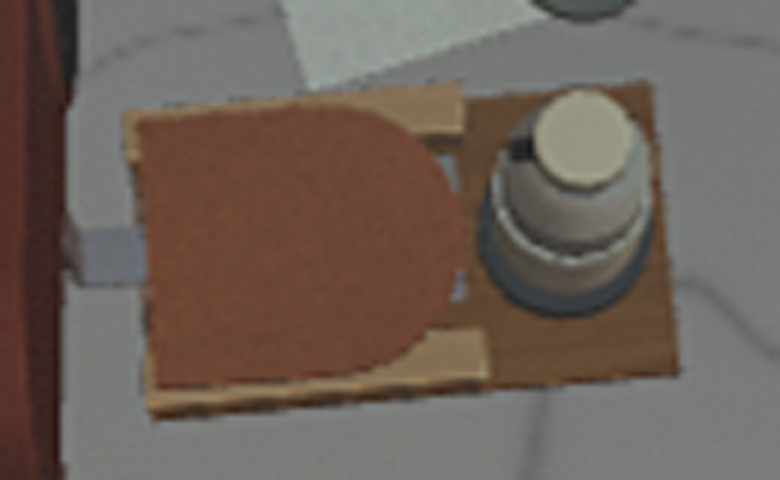

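Crop g: the sole hovers over the ribs with straight-end corners at (136,119) and (155,387) and its tip at (463,240). The outer rib corners are (124,114), (464,83), (488,376) and (149,405), and the cap centre is (584,138).

```bash
python3 - <<'E'
from h import *
c=dict(np.load("top3.npz"))
A=lambda p:[(270+(x+.5)/6-.5,155+(y+.5)/6-.5) for x,y in p]
so=ray(c,A([(136,119),(155,387),(463,240)]),.049)
print("sole",np.arctan2(*(so[0]-so[1])[[1,0]]),fit([(.052,.06),(-.052,.06),(0,-.06)],so))
k=.058
print("stand",fit([(k,.065),(k,-.065),(-k,-.065),(-k,.065)],ray(c,A([(124,114),(464,83),(488,376),(149,405)]),.032)))
print("cap",ray(c,A([(584,138)]),.154))
E
```

```text
sole 0.06896324572329252 (array([ 0.64404603, -0.00943106]), np.float64(0.04060270541061594), np.float64(0.0017578705603357517))
stand (array([ 0.64855925, -0.00947372]), np.float64(0.07510750027373246), np.float64(0.0013038462638960135))
cap [[ 0.65613473 -0.10847676  0.154     ]]
```

```bash
python3 - <<'E'
from h import *
d=.004
p,R=pose(STAND,.002,0,.036,d);manip.movel(p,R,speed=.03)
p,R=pose(STAND,.002,0,.0235,d);manip.movel(p,R,speed=.012); print(manip.current_ft_force())
p,R=pose(STAND,.002,0,.0165,d);manip.movel(p,R,speed=.03); print(manip.current_ft_force(),manip.current_tool_pos()-p)
p,R=pose(STAND,.002,.17,.0165,d);print(manip.movel(p,R,speed=.1,max_force=8))
p,R=pose(STAND,.002,.19,.08,d);manip.movel(p,R,speed=.15)
p,R=pose(SPAT,0,0,.06);manip.movel(p,R,speed=.2)
p,R=pose(SPAT,0,0,.008);manip.movel(p,R,speed=.12)
p,R=pose(SPAT,0,0,-.002);print(manip.movel(p,R,speed=.02,max_force=3),manip.current_tool_pos()-p)
manip.command_gripper(.065)
p,R=pose(SPAT,0,0,.14);manip.movel(p,R,speed=.15)
print(manip.current_clock())
t=manip.capture("top");np.savez("top4.npz",**t)
a=cv2.resize(t["image"][155:275,110:400],None,fx=2.75,fy=2.75,interpolation=cv2.INTER_CUBIC)
cv2.imwrite("pics/h.png",a[:,:,::-1])
E
```

```text
[ 0.56439795  0.03896167 -1.4875813 ]
[ 0.36772144 -0.46098171 -2.10313393] [-4.84698424e-04 -3.93059496e-05 -6.04798990e-04]
False
True [0.00072767 0.00050026 0.00306393]
23.0
```

View pics/h.png

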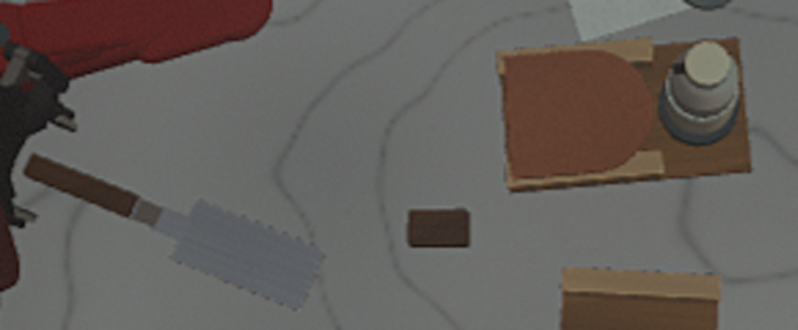

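Crop h: the sole lies square on the stand's ribs, with corners at (504,52) and (513,178) and even margins. The spatula is flat on the bench at lower left. Next I press the cap.

```bash
python3 - <<'E'
from h import *
c=np.array([.6558,-.1088]);R=rot(.3)
manip.movel([*manip.current_tool_pos()[:2],.23],speed=.2)
manip.command_gripper(0,force=40)
manip.movep([*c,.23],R); manip.movel([*c,.165],speed=.1); manip.dwell(.2)
f0=manip.current_ft_force(); hit=manip.movel([*c,.1455],speed=.02,max_force=14)
print(hit,manip.current_tool_pos(),manip.current_ft_force()-f0); manip.dwell(.3)
print(manip.current_tool_pos(),manip.current_ft_force()-f0)
manip.movel([*c,.175],speed=.05); manip.movel([*c,.25],speed=.15)
manip.movep([.45,.25,.3],R)
manip.dwell(.3);t=manip.capture("top");np.savez("top5.npz",**t);print(manip.current_clock())
cv2.imwrite("pics/i.png",cv2.resize(t["image"][140:320,100:400],None,fx=2.6,fy=2.6)[:,:,::-1])
a=np.load("top3.npz")["image"];d=cv2.absdiff(np.load("top4.npz")["image"],t["image"])[150:235,285:400];print(d.max(),(d>25).sum())
E
```

```text
False [ 0.65582693 -0.10879687  0.14706324] [-3.5322969   1.3486169   6.98025944]
[ 0.6558131  -0.10879249  0.14707972] [-3.06583197  1.54046253  7.51101644]
31.6
9 0
```

```bash
python3 -c "
from workcell import manip
print(manip.finish_job())"
```

```text
the job is handed in; nothing more can be done
None
```

The job is handed in at about 32 s: the sole lies centred and square on the spray stand's ribs, the spatula is flat on the bench, and the cap was pressed right down (to about 147 mm, 7.5 N) and sprang back.

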